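# Park the steel valve balls in the dimpled tray

### The job

Two bright steel valve balls are lying loose on the white sheet and could roll away. Set one in each of the two dimples of the yellow tray, lowering each ball into place rather than dropping it, and let go so that both rest there still. Leave the red ball where it lies.

Things in the scene. Friction and masses are not known exactly. Their poses are not given: they have to be found in the camera images.
- steel_ball_a: bright grey steel ball, 40 mm in diameter, about 0.26 kg, lying loose on the work surface; origin at its centre (20 mm above the surface at the start). Its axes mean nothing. It rolls if nudged.
- steel_ball_b: a second steel ball, just like the first; either ball may go in either dimple
- dimple_tray: flat yellow metal tray, fixed in place, 90 mm (x) by 220 mm (y), 20 mm high (z up); origin: centre of its underside. Two round dimples in its top, ringed in black, 26 mm wide, 10 mm deep, centred at x = 0, y = +55 and -55 mm in its own frame. A seated ball rests on the dimple's rim, its lowest point 4.8 mm below the tray's top, its centre 35 mm above the work surface.
- red_ball: red plastic ball of the same size (40 mm in diameter, 0.06 kg), lying loose near the steel balls; origin at its centre. It stays where it is.
Not all that is in view belongs to the job. Leave any turquoise look-alike of the steel_ball_b alone.

How it is judged:
By the outcome, as a careful person would: the job done as asked, in the order asked, and still so for the second after the job is handed in, with the robot touching nothing.
It also fails if it takes over 58 s, if anything falls off the work surface, if the arm or the gripper's body presses on something with over 40 N, if the wrist force passes 120 N, or if a joint passes its speed limit or range.

### The arm

A 7-joint arm with a two-finger parallel gripper is mounted at the origin on the work surface. World frame = base frame: x ahead of the robot, y to its left, z up, the work surface at z = 0. Lengths are in m, angles in rad, forces in N, time in s.
With the tool pointing down it reaches from about 0.425 to 0.875 m from the base axis. Payload 8.4 kg.
Tool frame: the origin (TCP) lies at the very end of the fingers, on their centre line; the grasp point (between the pads) lies 19 mm behind it; z points along the fingers, y is the line along which they close (so a half turn about z gives the same grasp; the last joint's range is limited). The gripper opens to 85 mm and grips with 20 to 120 N. Pads are 22 mm wide; open, the fingers measure 114 mm over their backs; the gripper's body (76 mm by 85 mm) begins 54 mm behind the grasp point. The pads swing forward as they close: fully open they stand 13 mm farther back than shut.
Start: joints at [1.227, 0.333, 0.04, 1.465, -0.013, 1.343, -0.059], TCP at [0.158, -0.631, 0.231] pointing down, gripper open.
Joint ranges: [-2.58, 2.58], [-0.38, 2.09], [-1.3, 1.39], [0.25, 2.4], [-1.5, 4.64], [0.08, 2.09], [-2.65, 2.65]. Speed limits (rad/s): [2.22, 2.22, 2.79, 2.79, 3.14, 3.14, 3.14].

### API

Orientations are given as [roll, pitch, yaw] about the fixed x, y, z axes, in that order (R = Rz(yaw) Ry(pitch) Rx(roll)).
In Python, from cell import r, vision gives the robot as it stands.
- The arm moves only by the tool move_arm, never from a script. Its argument "commands" is a list of rows, each an object with "claw": the closure, from 0 (fully open) to 1 (shut); "dp": the shift along the world's x, y, z in mm, a list of three; "yaw": the turn about the world's z in rad. In form: [{"claw": claw, "dp": [tx, ty, tz], "yaw": yaw}, ...]. A call has exactly 10 rows; each row shifts and turns the commanded pose from where the row before left it; what a row does not reach is not made up. A row lasts 1/10 s, in which the tool goes at most 50 mm and 8.59 degrees, less where a joint would pass 70% of its speed; a pose out of reach is approached as far as the arm can. A call with a gripper value outside its range is refused whole. The fingers move at their own pace and stop on an object; "newtons" is the grip in N (left out, the last holds). Time passes only in rows, so rows that do not move let the fingers close, or fill a call up. It gives the time, the measured TCP pose, the force, the opening and the grip force at its end, in the units of the state.
- r.state(): the state, without advancing time (a new reading comes with each control period).
- vision.grab_frame(name): name is "scene" or "top"; returns a dict with "pixels" (400x640x3 uint8, red, green, blue), "intrinsics" (3x3 intrinsics, pixels), "view" (4x4, takes a point from world to camera coordinates). Camera axes: x right, y down, z forward; pixel columns grow to the right and rows downward; lengths in m; the calibration is good to about 2 mm. A picture is of the moment at which its call begins. There is no depth.
- r.close_job(): hands the job in; it is judged then, once.
The state is a dict: "time_s": time; "joint_pos": joint angles; "qvel": joint speeds; "joint_efforts": joint torques, N m; "ee_pos": TCP position; "eef_rot": TCP orientation; "force": force on the tool from outside, world axes, zero at the start; "moment": the same for the moment, N m; "gripper_width": opening from 0.0 (shut) to 1.0 (fully open); "gripper_force": force on a finger pad.
Only numpy, scipy, OpenCV 4.12 (cv2) and the standard library are available. Lean on these libraries where they do the work, as an engineer would, in place of code of your own. Each camera call takes 0.05 s, during which the arm holds its last target. There are 200 camera calls.

## Working session

There is one attempt and no reset: what is moved stays moved. The work goes in short steps, Python scripts to look and compute and a tool call to move; the robot and the scene stay as the last step left them, time stands still between calls to the robot, and variables do not carry over. Pictures are saved under pics/ and viewed, at most 10 in all, crops included, and the job is handed in when it is done.

Besides the shell and the picture viewer there is one more tool, called after "Call:" by a JSON object that holds its "api" and its "payload". move_arm: Moves the arm, as the interface text tells. Its arguments: {"type":"object","properties":{"commands":{"type":"array"},"newtons":{"type":"number"}},"required":["commands"]}

```bash
mkdir -p pics; python3 - <<'E'
from cell import r, vision
import cv2,numpy as np,pickle
F={n:vision.grab_frame(n) for n in("top","scene")}
pickle.dump(F,open('f0.pkl','wb'))
for n in F:
    cv2.imwrite(f'pics/{n}0.png',F[n]['pixels'][...,::-1]); print(n,F[n]['intrinsics'],np.round(F[n]['view'],3))
s=r.state();print(s)
E
```

```text
top [[385.64657117   0.         320.62678205]
 [  0.         385.64657117 197.16216593]
 [  0.           0.           1.        ]] [[ 0.012 -1.     0.002 -0.01 ]
 [-0.99  -0.012 -0.141  0.516]
 [ 0.141 -0.    -0.99   0.618]
 [ 0.     0.     0.     1.   ]]
scene [[461.04340466   0.         317.98642788]
 [  0.         461.04340466 197.22424478]
 [  0.           0.           1.        ]] [[-0.488  0.873 -0.02   0.251]
 [ 0.475  0.246 -0.845 -0.2  ]
 [-0.732 -0.422 -0.534  1.341]
 [ 0.     0.     0.     1.   ]]
{'time_s': 0.1, 'joint_pos': array([ 1.22678484,  0.33385059,  0.03988842,  1.46617859, -0.01340651,
        1.34330547, -0.05850255]), 'qvel': array([ 4.67122016e-05, -1.16348322e-03, -1.94261914e-04, -1.78441234e-03,
       -5.04849037e-05,  1.95412736e-04,  3.22204179e-04]), 'joint_efforts': array([ 4.00837278e-03, -6.60019970e+01,  1.37053393e+00, -4.06478906e+01,
        1.73351204e-02,  8.88917508e-03,  3.04182424e-05]), 'ee_pos': array([ 0.15741142, -0.63022612,  0.2305058 ]), 'eef_rot': array([-3.14012001e+00,  9.73558005e-05,  2.44777714e-01]), 'force': array([ 0.37946318, -0.11438613,  0.32028313]), 'moment': array([ 0.00592622, -0.01239194, -0.01467441]), 'gripper_force': 0.0, 'gripper_width': 0.9994135050154485}
```

View pics/top0.png

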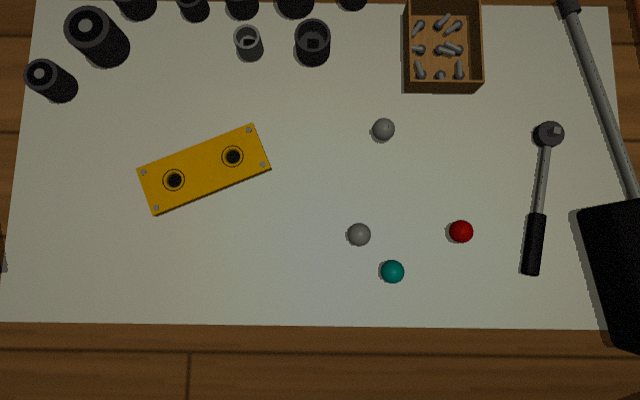

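View pics/scene0.png

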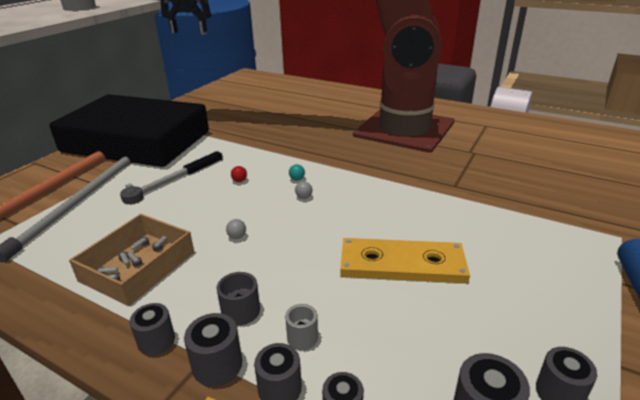

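The top view shows the steel balls at about (383,129) and (359,234), red at (461,231), turquoise at (392,271), and dimples at (232,156) and (174,180). In the scene view the steel balls are at (236,229) and (304,190), and the dimples at (372,254) and (434,257).

```bash
cat > h.py <<'E'
import cv2,numpy as np
def cam(f):
    V=np.array(f['view']);return np.array(f['intrinsics']),V[:3,:3],-V[:3,:3].T@V[:3,3]
def ray(f,uv):
    K,R,C=cam(f);d=R.T@np.linalg.solve(K,[uv[0],uv[1],1]);return C,d/np.linalg.norm(d)
def onplane(f,uv,z):
    C,d=ray(f,uv);return C+d*(z-C[2])/d[2]
def tri(f1,u1,f2,u2):
    A=[];b=[]
    for f,u in((f1,u1),(f2,u2)):
        C,d=ray(f,u);P=np.eye(3)-np.outer(d,d);A.append(P);b.append(P@C)
    return np.linalg.lstsq(np.vstack(A),np.hstack(b),rcond=None)[0]
def circ(f,uv,w=22,rr=(8,14)):
    x,y=int(uv[0])-w,int(uv[1])-w
    g=cv2.cvtColor(f['pixels'],cv2.COLOR_RGB2GRAY)[y:y+2*w,x:x+2*w]
    g=cv2.resize(g,None,fx=6,fy=6,interpolation=cv2.INTER_CUBIC)
    c=cv2.HoughCircles(g,cv2.HOUGH_GRADIENT_ALT,1.5,60,param1=100,param2=0.5,minRadius=rr[0]*6,maxRadius=rr[1]*6)
    if c is None:return None
    c=c[0];c=c[np.argmin(np.hypot(c[:,0]-6*w,c[:,1]-6*w))]
    return np.array([(c[0]+.5)/6-.5+x,(c[1]+.5)/6-.5+y,c[2]/6])
def ring(f,uv,w=16):
    x,y=int(uv[0])-w,int(uv[1])-w
    p=cv2.resize(f['pixels'][y:y+2*w,x:x+2*w],None,fx=6,fy=6,interpolation=cv2.INTER_CUBIC)
    m=(p[...,0]<110).astype(np.uint8)
    cs,_=cv2.findContours(m,cv2.RETR_EXTERNAL,cv2.CHAIN_APPROX_NONE)
    c=[c for c in cs if cv2.pointPolygonTest(cv2.convexHull(c),(6.*w,6.*w),False)>=0]
    c=max(c,key=cv2.contourArea);e=cv2.fitEllipse(cv2.convexHull(c))
    return np.array([(e[0][0]+.5)/6-.5+x,(e[0][1]+.5)/6-.5+y]),np.array(e[1])/6
E
python3 - <<'E'
import pickle;from h import *
np.set_printoptions(precision=4,suppress=True)
F=pickle.load(open('f0.pkl','rb'));T,S=F['top'],F['scene']
for n,a,b in(('s1',(383,129),(236,229)),('s2',(359,234),(304,190)),('red',(461,231),(239,173)),('teal',(392,271),(297,172))):
    ca,cb=circ(T,a),circ(S,b);print(n,ca,cb)
    print('  man',onplane(T,a,.02),onplane(S,b,.02))
    if ca is not None:print('  T',onplane(T,ca,.02))
    if cb is not None:print('  S',onplane(S,cb,.02))
for n,a,b in(('d1',(232,156),(372,254)),('d2',(174,180),(434,257))):
    ca,cb=ring(T,a),ring(S,b);print(n,ca,cb,onplane(T,ca[0],.02),onplane(S,cb[0],.02),tri(T,ca[0],S,cb[0]))
t=cv2.resize(T['pixels'][90:300,130:480],None,fx=2,fy=2,interpolation=cv2.INTER_CUBIC)
cv2.imwrite('pics/crop.png',t[...,::-1])
E
```

```text
s1 [383.3333 128.5833  11.3648] [235.8333 229.3333  10.2644]
  man [ 0.6426 -0.114   0.02  ] [ 0.6456 -0.1104  0.02  ]
  T [ 0.6433 -0.1146  0.02  ]
  S [ 0.6466 -0.11    0.02  ]
s2 [358.3333 234.0833  11.867 ] [303.5833 189.5833   9.143 ]
  man [ 0.4552 -0.0707  0.02  ] [ 0.4579 -0.0667  0.02  ]
  T [ 0.4551 -0.0695  0.02  ]
  S [ 0.4568 -0.0684  0.02  ]
red [460.3333 229.8333  12.6557] [238.5833 174.5833   8.9533]
  man [ 0.4624 -0.2461  0.02  ] [ 0.4621 -0.2437  0.02  ]
  T [ 0.4644 -0.245   0.02  ]
  S [ 0.4687 -0.2399  0.02  ]
teal [392.8333 271.5833  11.2842] [303.5833 189.5833   9.1423]
  man [ 0.3934 -0.1264  0.02  ] [ 0.395  -0.1233  0.02  ]
  T [ 0.3924 -0.1278  0.02  ]
  S [ 0.4568 -0.0684  0.02  ]
d1 (array([231.9622, 155.9093]), array([22.5067, 23.2751])) (array([371.6769, 255.4212]), array([ 6.8116, 13.189 ])) [0.5901 0.1534 0.02  ] [0.5961 0.1567 0.02  ] [0.5911 0.1546 0.0155]
d2 (array([173.0956, 179.547 ]), array([22.5772, 23.7481])) (array([433.6666, 258.3402]), array([ 6.895 , 13.6277])) [0.5464 0.2545 0.02  ] [0.5524 0.2569 0.02  ] [0.5472 0.256  0.0158]
```

View pics/crop.png

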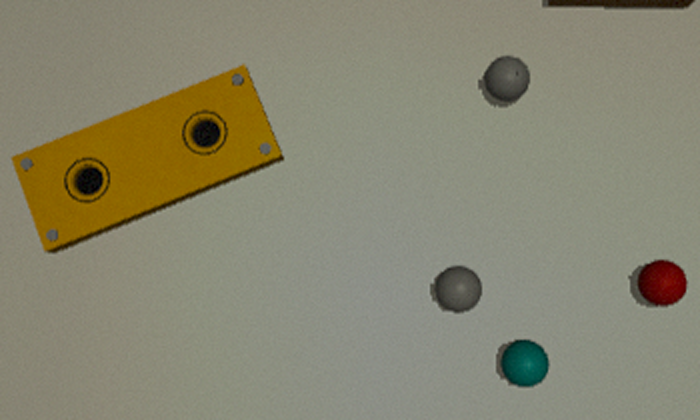

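The crop shows the shadows falling to the left of the balls, and the ball centres agree with my first pixels. I'll use steel 1 at (0.643,-0.113), steel 2 at (0.456,-0.069), and dimples at (0.591,0.154) and (0.547,0.255). Steel 2 goes first, with the fingers closing crosswise to the turquoise ball.

Call:
{"api": "move_arm", "payload": {"commands": [{"claw": 0,"dp": [15,28,0],"yaw": 0.05},{"claw": 0,"dp": [15,28,0],"yaw": 0.05},{"claw": 0,"dp": [15,28,0],"yaw": 0.05},{"claw": 0,"dp": [15,28,0],"yaw": 0.05},{"claw": 0,"dp": [15,28,0],"yaw": 0.05},{"claw": 0,"dp": [15,28,0],"yaw": 0.05},{"claw": 0,"dp": [15,28,0],"yaw": 0.05},{"claw": 0,"dp": [15,28,0],"yaw": 0.05},{"claw": 0,"dp": [15,28,0],"yaw": 0.05},{"claw": 0,"dp": [15,28,0],"yaw": 0.05}], "newtons": 40}}

```text
time_s: 1.1
ee_pos: [0.3078, -0.3492, 0.2311]
eef_rot: [-3.141, 0.0, 0.747]
force: [0.2, 0.2, 0.4]
gripper_width: 0.997
gripper_force: 0.0
```

Call:
{"api": "move_arm", "payload": {"commands": [{"claw": 0,"dp": [15,28,0],"yaw": 0},{"claw": 0,"dp": [15,28,0],"yaw": 0},{"claw": 0,"dp": [15,28,0],"yaw": 0},{"claw": 0,"dp": [15,28,0],"yaw": 0},{"claw": 0,"dp": [15,28,0],"yaw": 0},{"claw": 0,"dp": [15,28,0],"yaw": 0},{"claw": 0,"dp": [15,28,0],"yaw": 0},{"claw": 0,"dp": [15,28,0],"yaw": 0},{"claw": 0,"dp": [15,28,0],"yaw": 0},{"claw": 0,"dp": [15,28,0],"yaw": 0}]}}

```text
time_s: 2.1
ee_pos: [0.4577, -0.0694, 0.2312]
eef_rot: [-3.142, 0.0, 0.745]
force: [0.1, -0.6, 0.3]
gripper_width: 1.004
gripper_force: 0.0
```

Call:
{"api": "move_arm", "payload": {"commands": [{"claw": 0,"dp": [-1,0,-30],"yaw": 0},{"claw": 0,"dp": [0,0,-30],"yaw": 0},{"claw": 0,"dp": [0,0,-30],"yaw": 0},{"claw": 0,"dp": [0,0,-30],"yaw": 0},{"claw": 0,"dp": [0,0,-30],"yaw": 0},{"claw": 0,"dp": [0,0,-25],"yaw": 0},{"claw": 0,"dp": [0,0,-20],"yaw": 0},{"claw": 0,"dp": [0,0,-16],"yaw": 0},{"claw": 0,"dp": [0,0,-11],"yaw": 0},{"claw": 0,"dp": [0,0,-5],"yaw": 0}]}}

```text
time_s: 3.1
ee_pos: [0.4559, -0.0705, 0.0034]
eef_rot: [-3.14, 0.001, 0.745]
force: [0.4, -0.3, 0.3]
gripper_width: 0.998
gripper_force: 0.0
```

```bash
python3 - <<'E'
from cell import r,vision
import cv2,numpy as np
a=vision.grab_frame('scene')['pixels'][110:260,210:400];b=vision.grab_frame('top')['pixels'][160:310,280:470]
i=np.hstack([cv2.resize(x,None,fx=2.1,fy=2.1,interpolation=cv2.INTER_CUBIC) for x in(a,b)])
cv2.imwrite('pics/g1.png',i[...,::-1]);print(r.state()['ee_pos'])
E
```

```text
[ 0.45626147 -0.07050706  0.00399242]
```

View pics/g1.png

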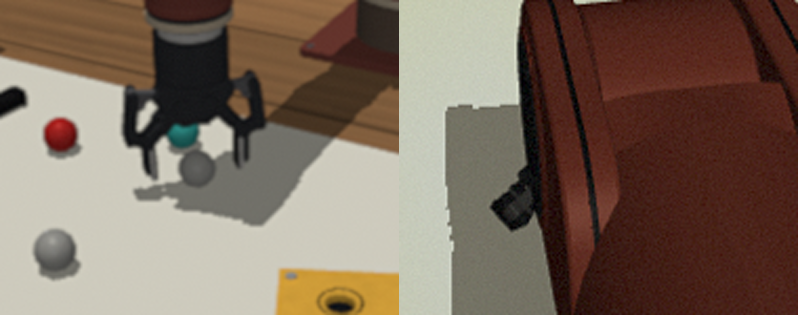

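The scene crop shows the ball at crop pixel (197,168), between the fingers at (150,165) and (240,150). The turquoise ball behind is clear. Next: close the gripper.

Call:
{"api": "move_arm", "payload": {"commands": [{"claw": 0.2,"dp": [0,0,0],"yaw": 0},{"claw": 0.3,"dp": [0,0,0],"yaw": 0},{"claw": 0.35,"dp": [0,0,0],"yaw": 0},{"claw": 0.4,"dp": [0,0,0],"yaw": 0},{"claw": 0.45,"dp": [0,0,0],"yaw": 0},{"claw": 0.5,"dp": [0,0,0],"yaw": 0},{"claw": 0.6,"dp": [0,0,0],"yaw": 0},{"claw": 0.8,"dp": [0,0,0],"yaw": 0},{"claw": 0.8,"dp": [0,0,0],"yaw": 0},{"claw": 0.8,"dp": [0,0,0],"yaw": 0}]}}

```text
time_s: 4.2
ee_pos: [0.4569, -0.0708, 0.0045]
eef_rot: [3.141, -0.0, 0.745]
force: [0.8, -0.9, 4.2]
gripper_width: 0.444
gripper_force: 39.8
```

Call:
{"api": "move_arm", "payload": {"commands": [{"claw": 0.8,"dp": [0,0,4],"yaw": 0},{"claw": 0.8,"dp": [0,0,6],"yaw": 0},{"claw": 0.8,"dp": [0,0,10],"yaw": 0},{"claw": 0.8,"dp": [0,0,14],"yaw": 0},{"claw": 0.8,"dp": [0,0,16],"yaw": 0},{"claw": 0.8,"dp": [0,0,16],"yaw": 0},{"claw": 0.8,"dp": [0,0,12],"yaw": 0},{"claw": 0.8,"dp": [0,0,8],"yaw": 0},{"claw": 0.8,"dp": [0,0,0],"yaw": 0},{"claw": 0.8,"dp": [0,0,0],"yaw": 0}]}}

```text
time_s: 5.2
ee_pos: [0.4563, -0.0707, 0.0901]
eef_rot: [-3.141, 0.0, 0.745]
force: [0.8, -0.5, -3.2]
gripper_width: 0.439
gripper_force: 40.5
```

```bash
python3 - <<'E'
from cell import r,vision
import cv2,numpy as np,pickle
f=vision.grab_frame('scene');pickle.dump(f,open('f1.pkl','wb'));a=f['pixels'][60:210,200:400]
cv2.imwrite('pics/g2.png',cv2.resize(a,None,fx=4,fy=4,interpolation=cv2.INTER_CUBIC)[...,::-1]);s=r.state();print(s['ee_pos'],s['force'],s['gripper_width'],s['gripper_force'])
K=f['intrinsics'];V=f['view']
from h import *
for p in ([.456,-.069,.106],[.456,-.069,.111],[.456,-.069,.096]):
    q=V[:3,:3]@np.array(p)+V[:3,3];q=K@q;print((q[:2]/q[2]-[200,60])*4)
E
```

```text
[ 0.45604091 -0.07059226  0.08977091] [ 0.76732624  0.23081777 -2.54424706] 0.443456041019369 40.516841411590576
[408.05542302 379.17204333]
[407.68763247 370.73303803]
[408.785021   395.91277064]
```

View pics/g2.png

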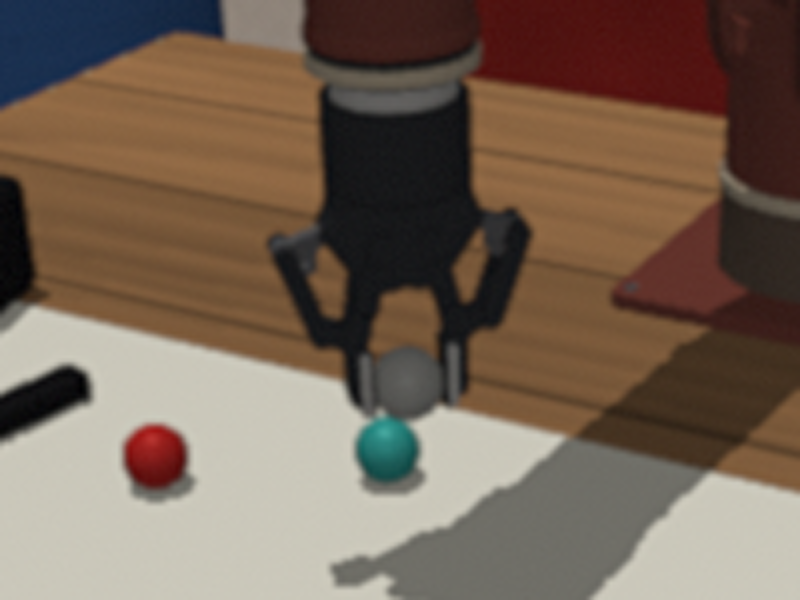

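The ball is held at crop pixel (408,382), a little below the fingertips, and lies where the calibration predicts. I'll carry it over to the far dimple.

Call:
{"api": "move_arm", "payload": {"commands": [{"claw": 0.8,"dp": [4,14,2],"yaw": 0},{"claw": 0.8,"dp": [8,28,4],"yaw": 0},{"claw": 0.8,"dp": [9,32,4],"yaw": 0},{"claw": 0.8,"dp": [9,32,4],"yaw": 0},{"claw": 0.8,"dp": [9,32,4],"yaw": 0},{"claw": 0.8,"dp": [9,32,2],"yaw": 0},{"claw": 0.8,"dp": [9,32,0],"yaw": 0},{"claw": 0.8,"dp": [9,32,0],"yaw": 0},{"claw": 0.8,"dp": [8,28,0],"yaw": 0},{"claw": 0.8,"dp": [6,22,0],"yaw": 0}]}}

```text
time_s: 6.25
ee_pos: [0.5361, 0.2153, 0.1092]
eef_rot: [-3.14, 0.001, 0.746]
force: [-0.3, -0.6, -2.9]
gripper_width: 0.444
gripper_force: 40.5
```

Call:
{"api": "move_arm", "payload": {"commands": [{"claw": 0.8,"dp": [6,20,0],"yaw": 0},{"claw": 0.8,"dp": [4,14,0],"yaw": 0},{"claw": 0.8,"dp": [1.5,7.5,0],"yaw": 0},{"claw": 0.8,"dp": [0,0,-10],"yaw": 0},{"claw": 0.8,"dp": [0,0,-16],"yaw": 0},{"claw": 0.8,"dp": [0,0,-16],"yaw": 0},{"claw": 0.8,"dp": [0,0,-14],"yaw": 0},{"claw": 0.8,"dp": [0,0,-10],"yaw": 0},{"claw": 0.8,"dp": [0,0,-4],"yaw": 0},{"claw": 0.8,"dp": [0,0,0],"yaw": 0}]}}

```text
time_s: 7.25
ee_pos: [0.5477, 0.2547, 0.0397]
eef_rot: [-3.141, 0.001, 0.745]
force: [0.5, -0.1, -3.1]
gripper_width: 0.44
gripper_force: 40.5
```

```bash
python3 - <<'E'
from cell import r,vision
from h import *
f=vision.grab_frame('scene');a=f['pixels'][160:310,340:540].copy()
cv2.imwrite('pics/g3.png',cv2.resize(a,None,fx=4,fy=4,interpolation=cv2.INTER_CUBIC)[...,::-1]);s=r.state();print(s['ee_pos'],s['force'],s['gripper_width'])
V=f['view']
p=s['ee_pos']
for z in(0.051,0.056,0.061):
    q=np.array([.5475,.256,z]);q=f['intrinsics']@(V[:3,:3]@q+V[:3,3]);print((q[:2]/q[2]-[340,160])*4)
E
```

```text
[0.54804974 0.25497289 0.04033661] [ 0.16201199  0.50179432 -2.61751028] 0.44269180811214753
[384.13700868 331.29452199]
[385.47381282 322.18866249]
[386.8195478 313.0219691]
```

View pics/g3.png

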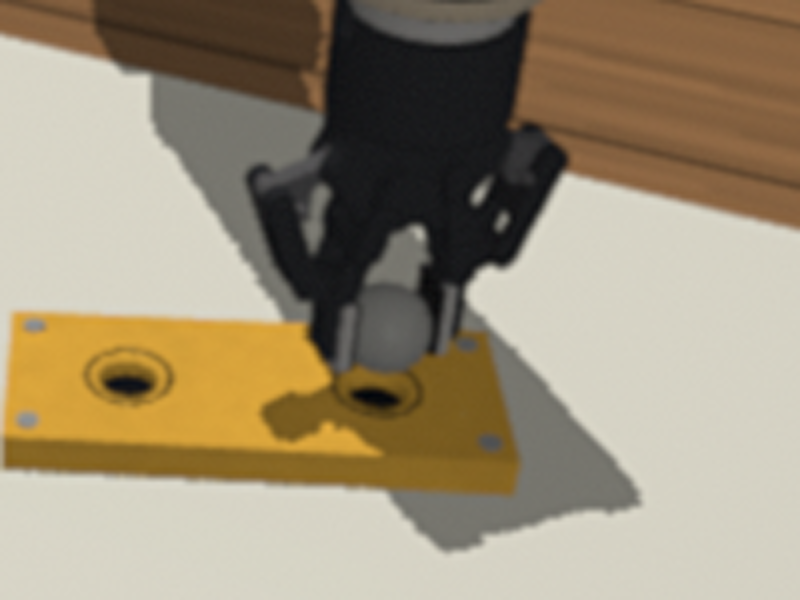

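The ball at crop (388,327) is lined up over the dimple ring at (378,388) to about 1 mm, judging by the projection. Next: lower it gently.

Call:
{"api": "move_arm", "payload": {"commands": [{"claw": 0.8,"dp": [0,0,-3],"yaw": 0},{"claw": 0.8,"dp": [0,0,-4],"yaw": 0},{"claw": 0.8,"dp": [0,0,-4],"yaw": 0},{"claw": 0.8,"dp": [0,0,-3],"yaw": 0},{"claw": 0.8,"dp": [0,0,-2],"yaw": 0},{"claw": 0.8,"dp": [0,0,-1],"yaw": 0},{"claw": 0.8,"dp": [0,0,-1],"yaw": 0},{"claw": 0.8,"dp": [0,0,-1],"yaw": 0},{"claw": 0.8,"dp": [0,0,0],"yaw": 0},{"claw": 0.8,"dp": [0,0,0],"yaw": 0}]}}

```text
time_s: 8.3
ee_pos: [0.5481, 0.2549, 0.0214]
eef_rot: [3.142, -0.0, 0.745]
force: [-0.3, -0.3, -3.8]
gripper_width: 0.445
gripper_force: 40.5
```

Call:
{"api": "move_arm", "payload": {"commands": [{"claw": 0.8,"dp": [0,0,-0.5],"yaw": 0},{"claw": 0.8,"dp": [0,0,-0.5],"yaw": 0},{"claw": 0.8,"dp": [0,0,0],"yaw": 0},{"claw": 0.8,"dp": [0,0,-0.5],"yaw": 0},{"claw": 0.8,"dp": [0,0,0],"yaw": 0},{"claw": 0.8,"dp": [0,0,-0.5],"yaw": 0},{"claw": 0.8,"dp": [0,0,0],"yaw": 0},{"claw": 0.8,"dp": [0,0,0],"yaw": 0},{"claw": 0.8,"dp": [0,0,0],"yaw": 0},{"claw": 0.8,"dp": [0,0,0],"yaw": 0}]}}

```text
time_s: 9.3
ee_pos: [0.5482, 0.255, 0.0203]
eef_rot: [3.141, -0.0, 0.745]
force: [-3.9, -2.3, 9.6]
gripper_width: 0.441
gripper_force: 41.6
```

Call:
{"api": "move_arm", "payload": {"commands": [{"claw": 0.8,"dp": [-0.5,-0.3,0],"yaw": 0},{"claw": 0.8,"dp": [-0.3,-0.2,0],"yaw": 0},{"claw": 0.8,"dp": [0,0,0],"yaw": 0},{"claw": 0.8,"dp": [0,0,0],"yaw": 0},{"claw": 0.8,"dp": [0,0,0],"yaw": 0},{"claw": 0.8,"dp": [0,0,0],"yaw": 0},{"claw": 0.8,"dp": [0,0,0],"yaw": 0},{"claw": 0.8,"dp": [0,0,0],"yaw": 0},{"claw": 0.8,"dp": [0,0,0],"yaw": 0},{"claw": 0.8,"dp": [0,0,0],"yaw": 0}], "newtons": 20}}

```text
time_s: 10.3
ee_pos: [0.548, 0.2549, 0.0203]
eef_rot: [3.141, -0.002, 0.745]
force: [-0.5, -1.1, 6.9]
gripper_width: 0.442
gripper_force: 41.3
```

Call:
{"api": "move_arm", "payload": {"commands": [{"claw": 0.55,"dp": [0,0,0],"yaw": 0},{"claw": 0.5,"dp": [0,0,0],"yaw": 0},{"claw": 0.45,"dp": [0,0,0],"yaw": 0},{"claw": 0.4,"dp": [0,0,0],"yaw": 0},{"claw": 0.3,"dp": [0,0,0],"yaw": 0},{"claw": 0.2,"dp": [0,0,0],"yaw": 0},{"claw": 0.1,"dp": [0,0,0],"yaw": 0},{"claw": 0,"dp": [0,0,0],"yaw": 0},{"claw": 0,"dp": [0,0,0],"yaw": 0},{"claw": 0,"dp": [0,0,0],"yaw": 0}]}}

```text
time_s: 11.3
ee_pos: [0.5472, 0.2544, 0.0193]
eef_rot: [-3.142, 0.0, 0.745]
force: [0.0, -0.8, 1.1]
gripper_width: 1.001
gripper_force: 0.0
```

Call:
{"api": "move_arm", "payload": {"commands": [{"claw": 0,"dp": [0,0,6],"yaw": 0},{"claw": 0,"dp": [0,0,10],"yaw": 0},{"claw": 0,"dp": [0,0,20],"yaw": 0},{"claw": 0,"dp": [0,0,25],"yaw": 0},{"claw": 0,"dp": [0,0,25],"yaw": 0},{"claw": 0,"dp": [0,0,20],"yaw": 0},{"claw": 0,"dp": [0,-20,10],"yaw": 0},{"claw": 0,"dp": [6,-25,0],"yaw": 0},{"claw": 0,"dp": [8,-30,0],"yaw": 0},{"claw": 0,"dp": [8,-30,0],"yaw": 0}]}}

```text
time_s: 12.3
ee_pos: [0.5696, 0.1487, 0.1366]
eef_rot: [3.141, -0.001, 0.746]
force: [0.6, -0.6, -0.0]
gripper_width: 1.005
gripper_force: 0.0
```

Call:
{"api": "move_arm", "payload": {"commands": [{"claw": 0,"dp": [7.4,-26.2,0],"yaw": -0.075},{"claw": 0,"dp": [7.4,-26.2,0],"yaw": -0.075},{"claw": 0,"dp": [7.4,-26.2,0],"yaw": -0.075},{"claw": 0,"dp": [7.4,-26.2,0],"yaw": -0.075},{"claw": 0,"dp": [7.4,-26.2,0],"yaw": -0.075},{"claw": 0,"dp": [7.4,-26.2,0],"yaw": -0.075},{"claw": 0,"dp": [7.4,-26.2,0],"yaw": -0.075},{"claw": 0,"dp": [7.4,-26.2,0],"yaw": -0.075},{"claw": 0,"dp": [7.4,-26.2,0],"yaw": -0.075},{"claw": 0,"dp": [7.4,-26.2,0],"yaw": -0.07}]}}

```text
time_s: 13.3
ee_pos: [0.6437, -0.1148, 0.1352]
eef_rot: [-3.142, 0.0, -0.006]
force: [0.3, 0.3, -0.4]
gripper_width: 1.0
gripper_force: 0.0
```

```bash
python3 - <<'E'
from cell import r,vision
from h import *
f=vision.grab_frame('scene')
cv2.imwrite('pics/g4.png',f['pixels'][...,::-1]);s=r.state();print(s['ee_pos'],s['eef_rot'])
E
```

```text
[ 0.64422404 -0.12107844  0.13491592] [ 3.13868450e+00 -1.57483442e-04 -1.58688467e-02]
```

View pics/g4.png

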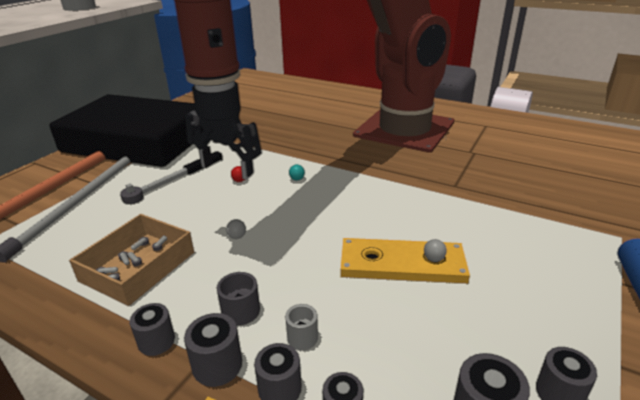

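The first ball is seated at (434,250). The remaining steel ball is at (236,229), and red and turquoise haven't moved. I'll let the arm settle before descending.

Call:
{"api": "move_arm", "payload": {"commands": [{"claw": 0,"dp": [0,0,0],"yaw": 0},{"claw": 0,"dp": [0,0,0],"yaw": 0},{"claw": 0,"dp": [0,0,0],"yaw": 0},{"claw": 0,"dp": [0,0,0],"yaw": 0},{"claw": 0,"dp": [0,0,0],"yaw": 0},{"claw": 0,"dp": [0,0,0],"yaw": 0},{"claw": 0,"dp": [0,0,0],"yaw": 0},{"claw": 0,"dp": [0,0,0],"yaw": 0},{"claw": 0,"dp": [0,0,0],"yaw": 0},{"claw": 0,"dp": [0,0,0],"yaw": 0}]}}

```text
time_s: 14.35
ee_pos: [0.6432, -0.1126, 0.1353]
eef_rot: [-3.142, -0.0, -0.0]
force: [-0.4, -0.3, -0.6]
gripper_width: 0.997
gripper_force: 0.0
```

Call:
{"api": "move_arm", "payload": {"commands": [{"claw": 0,"dp": [0,0,-10],"yaw": 0},{"claw": 0,"dp": [0,0,-18],"yaw": 0},{"claw": 0,"dp": [0,0,-20],"yaw": 0},{"claw": 0,"dp": [0,0,-20],"yaw": 0},{"claw": 0,"dp": [0,0,-20],"yaw": 0},{"claw": 0,"dp": [0,0,-18],"yaw": 0},{"claw": 0,"dp": [0,0,-12],"yaw": 0},{"claw": 0,"dp": [0,0,-8],"yaw": 0},{"claw": 0,"dp": [0,0,-5],"yaw": 0},{"claw": 0,"dp": [0,0,0],"yaw": 0}]}}

```text
time_s: 15.35
ee_pos: [0.6431, -0.1126, 0.004]
eef_rot: [-3.141, 0.0, -0.0]
force: [-0.5, -0.2, -0.4]
gripper_width: 1.002
gripper_force: 0.0
```

Call:
{"api": "move_arm", "payload": {"commands": [{"claw": 0.2,"dp": [0,0,0],"yaw": 0},{"claw": 0.3,"dp": [0,0,0],"yaw": 0},{"claw": 0.35,"dp": [0,0,0],"yaw": 0},{"claw": 0.4,"dp": [0,0,0],"yaw": 0},{"claw": 0.45,"dp": [0,0,0],"yaw": 0},{"claw": 0.5,"dp": [0,0,0],"yaw": 0},{"claw": 0.6,"dp": [0,0,0],"yaw": 0},{"claw": 0.8,"dp": [0,0,0],"yaw": 0},{"claw": 0.8,"dp": [0,0,0],"yaw": 0},{"claw": 0.8,"dp": [0,0,0],"yaw": 0}], "newtons": 40}}

```text
time_s: 16.35
ee_pos: [0.6434, -0.1123, 0.0046]
eef_rot: [-3.141, -0.0, -0.0]
force: [-1.8, 1.7, 3.7]
gripper_width: 0.442
gripper_force: 39.9
```

Call:
{"api": "move_arm", "payload": {"commands": [{"claw": 0.8,"dp": [0,0,4],"yaw": 0},{"claw": 0.8,"dp": [0,0,8],"yaw": 0},{"claw": 0.8,"dp": [0,0,14],"yaw": 0},{"claw": 0.8,"dp": [0,0,18],"yaw": 0},{"claw": 0.8,"dp": [0,0,18],"yaw": 0},{"claw": 0.8,"dp": [0,0,14],"yaw": 0},{"claw": 0.8,"dp": [0,0,10],"yaw": 0},{"claw": 0.8,"dp": [-2,10,4],"yaw": 0},{"claw": 0.8,"dp": [-4,20,0],"yaw": 0},{"claw": 0.8,"dp": [-5,25,0],"yaw": 0}]}}

```text
time_s: 17.35
ee_pos: [0.6316, -0.0574, 0.094]
eef_rot: [3.142, 0.001, -0.002]
force: [-0.3, -0.5, -2.1]
gripper_width: 0.442
gripper_force: 40.4
```

Call:
{"api": "move_arm", "payload": {"commands": [{"claw": 0.8,"dp": [-6,30,0],"yaw": 0},{"claw": 0.8,"dp": [-6,30,0],"yaw": 0},{"claw": 0.8,"dp": [-6,30,0],"yaw": 0},{"claw": 0.8,"dp": [-6,30,0],"yaw": 0},{"claw": 0.8,"dp": [-6,30,0],"yaw": 0},{"claw": 0.8,"dp": [-5,25,0],"yaw": 0},{"claw": 0.8,"dp": [-4,20,0],"yaw": 0},{"claw": 0.8,"dp": [-2,11,0],"yaw": 0},{"claw": 0.8,"dp": [-1,5.5,0],"yaw": 0},{"claw": 0.8,"dp": [0,0,0],"yaw": 0}]}}

```text
time_s: 18.35
ee_pos: [0.59, 0.1542, 0.0941]
eef_rot: [3.141, 0.0, 0.0]
force: [-0.7, 0.7, -1.4]
gripper_width: 0.445
gripper_force: 40.4
```

Call:
{"api": "move_arm", "payload": {"commands": [{"claw": 0.8,"dp": [0,0,-6],"yaw": 0},{"claw": 0.8,"dp": [0,0,-10],"yaw": 0},{"claw": 0.8,"dp": [0,0,-12],"yaw": 0},{"claw": 0.8,"dp": [0,0,-12],"yaw": 0},{"claw": 0.8,"dp": [0,0,-8],"yaw": 0},{"claw": 0.8,"dp": [0,0,-4],"yaw": 0},{"claw": 0.8,"dp": [0,0,-2],"yaw": 0},{"claw": 0.8,"dp": [0,0,0],"yaw": 0},{"claw": 0.8,"dp": [0,0,0],"yaw": 0},{"claw": 0.8,"dp": [0,0,0],"yaw": 0}]}}

```text
time_s: 19.35
ee_pos: [0.5905, 0.154, 0.0408]
eef_rot: [-3.141, -0.001, -0.0]
force: [-0.5, 0.1, -2.1]
gripper_width: 0.445
gripper_force: 40.4
```

```bash
python3 - <<'E'
from cell import r,vision
from h import *
f=vision.grab_frame('scene');a=f['pixels'][160:310,300:500].copy()
cv2.imwrite('pics/g5.png',cv2.resize(a,None,fx=4,fy=4,interpolation=cv2.INTER_CUBIC)[...,::-1]);s=r.state();print(s['ee_pos'],s['force'],s['gripper_width'])
V=f['view']
for z in(0.02,s['ee_pos'][2]+.0155):
    q=np.array([.591,.1546,z]);q=f['intrinsics']@(V[:3,:3]@q+V[:3,3]);print((q[:2]/q[2]-[300,160])*4)
E
```

```text
[0.59048859 0.15398288 0.0407832 ] [-0.30549424  0.4693784  -2.23021641] 0.4438202337078531
[286.8970818  373.85379825]
[290.3367787 309.6681687]
```

View pics/g5.png

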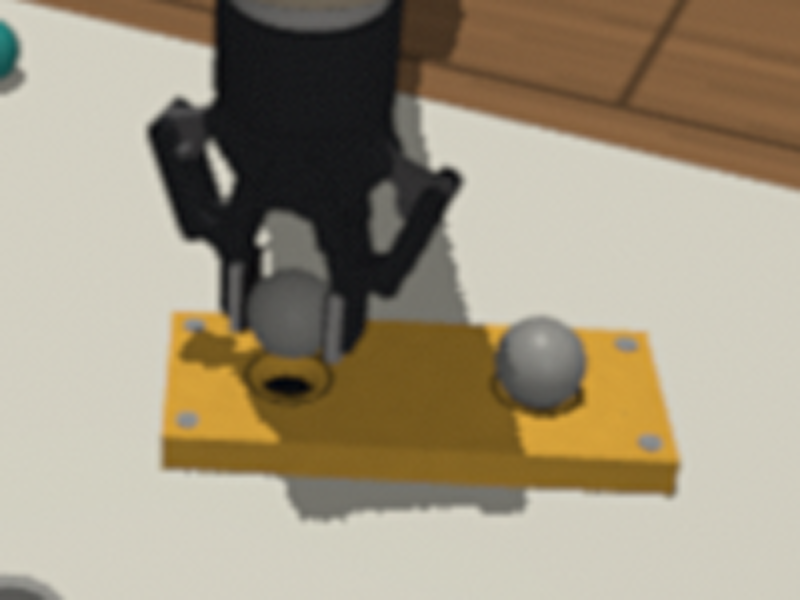

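The ball at crop (291,312) is aligned over the ring at (289,376), and the first ball is still seated at (541,362). Next: lower it.

Call:
{"api": "move_arm", "payload": {"commands": [{"claw": 0.8,"dp": [0,0,-3],"yaw": 0},{"claw": 0.8,"dp": [0,0,-4],"yaw": 0},{"claw": 0.8,"dp": [0,0,-4],"yaw": 0},{"claw": 0.8,"dp": [0,0,-3],"yaw": 0},{"claw": 0.8,"dp": [0,0,-2],"yaw": 0},{"claw": 0.8,"dp": [0,0,-1],"yaw": 0},{"claw": 0.8,"dp": [0,0,-1],"yaw": 0},{"claw": 0.8,"dp": [0,0,-1],"yaw": 0},{"claw": 0.8,"dp": [0,0,-0.5],"yaw": 0},{"claw": 0.8,"dp": [0,0,0],"yaw": 0}]}}

```text
time_s: 20.4
ee_pos: [0.5902, 0.1539, 0.0208]
eef_rot: [-3.142, -0.0, -0.0]
force: [-0.5, 0.0, -1.6]
gripper_width: 0.444
gripper_force: 40.4
```

Call:
{"api": "move_arm", "payload": {"commands": [{"claw": 0.8,"dp": [0,0,-0.5],"yaw": 0},{"claw": 0.8,"dp": [0,0,0],"yaw": 0},{"claw": 0.8,"dp": [0,0,-0.5],"yaw": 0},{"claw": 0.8,"dp": [0,0,0],"yaw": 0},{"claw": 0.8,"dp": [0,0,0],"yaw": 0},{"claw": 0.8,"dp": [0,0,0],"yaw": 0},{"claw": 0.8,"dp": [0,0,0],"yaw": 0},{"claw": 0.8,"dp": [0,0,0],"yaw": 0},{"claw": 0.8,"dp": [0,0,0],"yaw": 0},{"claw": 0.8,"dp": [0,0,0],"yaw": 0}]}}

```text
time_s: 21.4
ee_pos: [0.5903, 0.1539, 0.0199]
eef_rot: [-3.142, -0.0, -0.0]
force: [0.3, -0.3, -0.9]
gripper_width: 0.445
gripper_force: 40.5
```

Call:
{"api": "move_arm", "payload": {"commands": [{"claw": 0.8,"dp": [0,0,-0.4],"yaw": 0},{"claw": 0.8,"dp": [0,0,0],"yaw": 0},{"claw": 0.8,"dp": [0,0,0],"yaw": 0},{"claw": 0.8,"dp": [0,0,0],"yaw": 0},{"claw": 0.8,"dp": [0,0,0],"yaw": 0},{"claw": 0.8,"dp": [0,0,0],"yaw": 0},{"claw": 0.8,"dp": [0,0,0],"yaw": 0},{"claw": 0.8,"dp": [0,0,0],"yaw": 0},{"claw": 0.8,"dp": [0,0,0],"yaw": 0},{"claw": 0.8,"dp": [0,0,0],"yaw": 0}]}}

```text
time_s: 22.4
ee_pos: [0.5904, 0.154, 0.0196]
eef_rot: [-3.141, -0.0, -0.0]
force: [-0.6, -0.6, 5.6]
gripper_width: 0.443
gripper_force: 40.8
```

Firm contact with no side force, so I'll release and retreat.

Call:
{"api": "move_arm", "payload": {"commands": [{"claw": 0.55,"dp": [0,0,0],"yaw": 0},{"claw": 0.5,"dp": [0,0,0],"yaw": 0},{"claw": 0.45,"dp": [0,0,0],"yaw": 0},{"claw": 0.4,"dp": [0,0,0],"yaw": 0},{"claw": 0.3,"dp": [0,0,0],"yaw": 0},{"claw": 0.2,"dp": [0,0,0],"yaw": 0},{"claw": 0.1,"dp": [0,0,0],"yaw": 0},{"claw": 0,"dp": [0,0,0],"yaw": 0},{"claw": 0,"dp": [0,0,0],"yaw": 0},{"claw": 0,"dp": [0,0,0],"yaw": 0}], "newtons": 20}}

```text
time_s: 23.4
ee_pos: [0.5902, 0.1539, 0.0194]
eef_rot: [-3.142, -0.0, -0.0]
force: [0.3, 0.2, -0.3]
gripper_width: 1.003
gripper_force: 0.0
```

Call:
{"api": "move_arm", "payload": {"commands": [{"claw": 0,"dp": [0,0,6],"yaw": 0},{"claw": 0,"dp": [0,0,10],"yaw": 0},{"claw": 0,"dp": [0,0,20],"yaw": 0},{"claw": 0,"dp": [0,0,25],"yaw": 0},{"claw": 0,"dp": [0,0,25],"yaw": 0},{"claw": 0,"dp": [0,0,25],"yaw": 0},{"claw": 0,"dp": [0,0,20],"yaw": 0},{"claw": 0,"dp": [0,0,10],"yaw": 0},{"claw": 0,"dp": [0,0,0],"yaw": 0},{"claw": 0,"dp": [0,0,0],"yaw": 0}]}}

```text
time_s: 24.4
ee_pos: [0.5899, 0.1537, 0.1598]
eef_rot: [3.141, 0.001, -0.0]
force: [0.7, -0.2, -0.3]
gripper_width: 1.001
gripper_force: 0.0
```

```bash
python3 - <<'E'
from cell import r,vision
from h import *
f=vision.grab_frame('scene')
cv2.imwrite('pics/g6.png',f['pixels'][...,::-1]);print(r.state()['ee_pos'])
E
```

```text
[0.58964546 0.15360601 0.15931002]
```

View pics/g6.png

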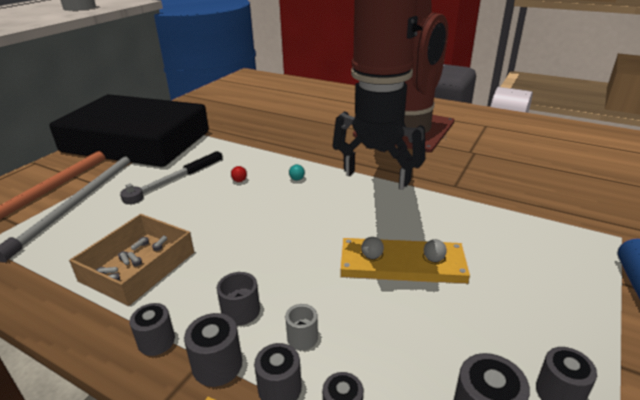

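Both steel balls are seated, at (372,248) and (434,250). Red at (239,173) and turquoise at (297,172) haven't moved, and the gripper is clear.

```bash
python3 -c "
from cell import r
print(r.close_job())"
```

```text
the job is handed in; nothing more can be done
None
```

Both steel balls were lowered into the tray's dimples and released, and in the last picture both sat in place with the red and turquoise balls unmoved; the job was handed in at about 24 s.

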